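Rebuild the clutch on a cordless drill's gearbox

TASK

The stripped drill gearbox stands nose up in the wooden holding block. Rebuild its clutch on the nose: first the ball cage, then the pressure plate with its hub up, then the spring round that hub, then the torque collar over all of it with its rim down on the gearbox shoulder, and last stand the chuck on the spindle. Every part must sit fully home, flat, and be let go.

Things in the scene. Friction and masses are not known exactly. Their poses are not given: they have to be found in the camera images.
- gearbox: Fixed wooden block 110 x 110 x 28 mm with a grey gearbox sunk in it, nose up. Origin: centre of its underside, on the bench; z up = the nose's axis. Round shoulder 67 mm across (94 over screw ears lower down), face 45 mm above origin. On it a boss 28 mm across to 68 mm, tapering to 23 at 72 mm; then a plain spindle 12 mm across to 93 mm, tapering to 9 at its tip at 96 mm.
- nose (a point): The point on the nose's axis at the level of the gearbox shoulder face (45 mm above the bench): the ball cage and the rim of the torque collar seat at this level. z up.
- ball_cage: Loose flat brass ring carrying six steel balls; 50 mm outside, hole 31 mm, 9 mm thick over the balls (brass alone 7 mm), about 40 g. Origin: centre of its underside; z is its axis, up. Lies flat, the side that must face up already up. Seats on the shoulder face round the 28 mm boss.
- pressure_plate: Loose bright steel plate: flange 50 mm across, 4 mm thick, with a tubular hub 36 mm across on top, 14 mm high over all, hole 31 mm right through, about 70 g. Origin: centre of its underside (flange side); z up along the hub. Lies flange down, as it must be fitted; grip it by the hub. Seats on the ball cage, round the boss.
- clutch_spring: Loose stiff coil spring of 4 mm dark steel wire (treat it as rigid), standing on end: 47 mm outside, 39 mm inside, 18 mm high, about 50 g. Origin: centre of its lower end; z is its axis, up. Seats on the plate's flange, round the 36 mm hub.
- torque_collar: Loose black ribbed cup, mouth down: 63 mm outside, 55 mm inside, 37 mm high, top 4 mm thick with a 17 mm hole in the middle, about 90 g. Origin: centre of its lower rim; z up. Slides down over spindle and spring until its rim rests on the shoulder face; it is 33 mm high inside and the parts under it reach 31 mm above the shoulder.
- chuck: Loose keyless drill chuck standing on its back end, jaws up: black and steel, 38 mm across up to 37 mm, then a cone to 17 mm across at its top, 52 mm high, about 280 g. In its underside a plain hole 15 mm across, 18 mm deep. Origin: centre of its underside; z up. Slides over the spindle until it rests on the collar's top, 37 mm above the shoulder face.
Mind the look-alikes: they are no part of the job. What is shaped like the torque_collar but green is not meant.

How it is judged:
By the outcome, as a careful person would: the job done as asked, in the order asked, and still so for the second after the job is handed in, with the robot touching nothing.
It also fails if it takes over 125 s, if anything falls off the work surface, if the arm or the gripper's body presses on something with over 40 N, if the wrist force passes 120 N, or if a joint passes its speed limit or range.

ROBOT

A 6-joint arm with a two-finger parallel gripper is mounted at the origin on a cart in front of the work surface, level with it; the furniture and walls round the work are solid. World frame = base frame: x ahead of the robot, y to its left, z up, the work surface at z = 0. Lengths are in mm, angles in rad, forces in N, time in s.
With the tool pointing down it reaches from about 350 to 975 mm from the base axis. Payload 17.4 kg.
Tool frame: the origin (TCP) lies midway between the tips of the shut fingers; the grasp point (between the pads) lies 19 mm behind it (env.hold_point_z is the z of the grasp point in the tool frame, in mm); z points along the fingers, y is the line along which they close (so a half turn about z gives the same grasp; the last joint's range is limited). The gripper opens to 85 mm and grips with 20 to 120 N. Pads are 22 mm wide; open, the fingers measure 114 mm over their backs; the gripper's body (76 mm by 85 mm) begins 54 mm behind the grasp point. The pads swing forward as they close: fully open they stand 13 mm farther back than shut.
Start: joints at [1.117, 0.116, 1.442, -0, 1.584, -0.038], TCP at [272.655, 617.488, 195.203] pointing down, gripper open.
Joint ranges: [-2.83, 2.83], [-0.83, 2.19], [0.07, 2.5], [-1.14, 4.28], [0.01, 3], [-2.97, 2.97]. Speed limits (rad/s): [1.89, 1.89, 2.22, 3.14, 3.14, 3.14].

INTERFACE

Orientations are given as a rotation vector (axis times angle).
In Python, from plant import env gives the robot as it stands. The module is installed in compiled form; this text tells all that it offers. Calls block until the motion is done:
- env.reach(position, orientation): joint-space move of the TCP to a pose.
- env.line_to(position, v=150, frame=None, f_stop=None): straight line of the TCP; frame=None keeps the orientation; v is the mean speed in mm/s. With f_stop (N) it stops when the force on the tool has changed by that much, and returns True; else False.
- env.set_joints(angles): joint-space move.
- env.set_gripper(opening, grasp_force=None): opening from 0.0 (shut) to 1.0 (fully open); grasp_force is the grip in N (None keeps the last); returns when the fingers have stopped.
- env.wait(seconds).
- env.ik(position, orientation): joint angles nearest the present ones, or None.
- env.sense(): the state.
- env.get_image(name): name is "scene" or "side" or "wrist"; returns the picture (420x560x3 uint8, red, green, blue); there is no depth.
- env.camera_info(name): a dict with "fx", "fy", "cx", "cy" (pixels), "R" (3x3) and "t" (3): a world point X has camera coordinates R X + t. Camera axes: x right, y down, z forward; pixel columns grow to the right and rows downward; lengths in mm; the calibration is good to about 2 mm. A picture is of the moment at which its call begins: read the wrist's pose just before it. camera_info takes no time and is no camera call; for the wrist camera it gives the pose at the moment of the call.
A pose or a line that the arm cannot do raises env.MotionError and nothing moves.
- env.finish_job(): hands the job in; it is judged then, once.
The state is a dict: "clock": time; "joint_pos": joint angles; "joint_velocities": joint speeds; "tau": joint torques, N m; "position": TCP position; "tool_rot": TCP orientation; "ft_force": force on the tool from outside, world axes, zero at the start; "ft_torque": the same for the moment, N m; "gripper_width": opening from 0.0 (shut) to 1.0 (fully open); "finger_force": force on a finger pad.
Only numpy, scipy, OpenCV 4.12 (cv2) and the standard library are available. Lean on these libraries where they do the work, as an engineer would, in place of code of your own. Each camera call takes 0.05 s, during which the arm holds its last target. There are 200 camera calls.

## Working session

There is one attempt and no reset: what is moved stays moved. The work goes in short steps, each a Python script; the robot and the scene stay as the last script left them, time stands still between calls to the robot, and variables do not carry over. Pictures are saved under pics/ and viewed, at most 14 in all, crops included, and the job is handed in when it is done.

```bash
mkdir -p pics; cat > h.py <<'E'
import numpy as np, cv2
from plant import env
def save(img,n): cv2.imwrite(f'pics/{n}.png',cv2.cvtColor(img,cv2.COLOR_RGB2BGR))
def px2w(ci,u,v,z):
    R=np.array(ci['R']);t=np.array(ci['t'])
    C=-R.T@t; d=R.T@np.array([(u-ci['cx'])/ci['fx'],(v-ci['cy'])/ci['fy'],1.])
    return C+d*(z-C[2])/d[2]
def w2px(ci,X):
    p=np.array(ci['R'])@np.array(X,float)+np.array(ci['t'])
    return np.array([ci['fx']*p[0]/p[2]+ci['cx'],ci['fy']*p[1]/p[2]+ci['cy']])
E
python3 - <<'E'
from h import *
for n in('scene','side'):
    save(env.get_image(n),n+'0'); ci=env.camera_info(n); R=np.array(ci['R']); print(n,(-R.T@ci['t']).round(),R[2].round(2),ci['fx'])
s=env.sense();print(s['tool_rot'],s['clock'],s['position'],env.hold_point_z)
ci=env.camera_info('wrist');R=np.array(ci['R']);print((-R.T@ci['t']).round(),R.round(2),ci['fx'])
E
```

```text
scene [ -36. -880.  978.] [ 0.43  0.62 -0.66] 490.38569827752326
side [ 383. 1012.  931.] [ 0.12 -0.75 -0.65] 478.9178707840383
[-6.48341738e-01 -3.07366655e+00  1.65405383e-03] 0.1 [272.55231624 617.29556625 194.51670975] -18.700000000000003
[206. 647. 374.] [[ 0.4   0.91 -0.  ]
 [ 0.88 -0.39  0.29]
 [ 0.26 -0.12 -0.96]] 376.9666899424256
```

View pics/scene0.png

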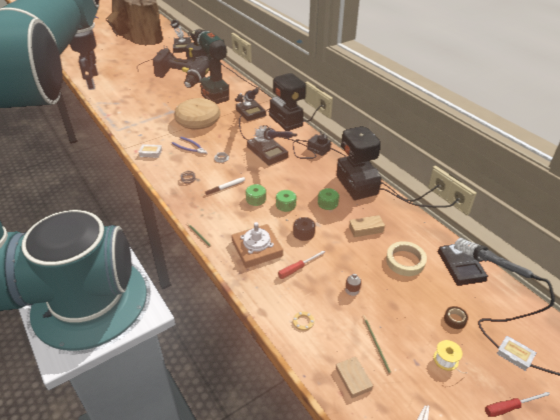

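View pics/side0.png

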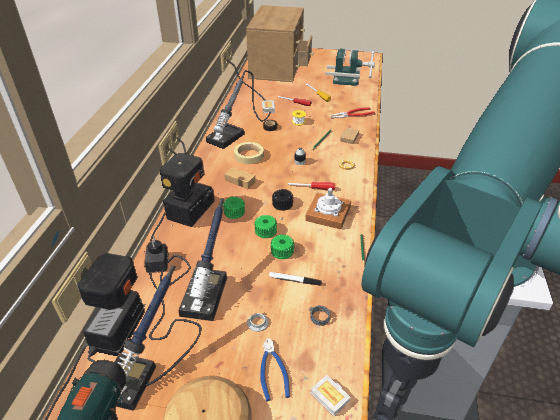

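Scene view: gearbox (257,240), black collar (305,228), chuck (354,284), brass ring (302,321), spring (188,177) and bright plate (221,157). The green cups (256,194), (286,200) and (329,198) are decoys, and the dark ring at (456,317) is something else, probably tape. In the side view the same parts are at (328,205), (283,200), (300,156), (347,165), (321,314) and (258,321).

```bash
python3 - <<'E'
from h import *
a=env.camera_info('scene');b=env.camera_info('side')
for n,p,q,z in [('gear',(257,240),(328,205),45),('collar',(305,228),(283,200),20),('chuck',(354,284),(300,156),25),('cage',(302,321),(347,165),4),('spring',(188,177),(321,314),9),('plate',(221,157),(258,321),7),('dark',(456,317),(269,126),10)]:
    A=px2w(a,*p,z);B=px2w(b,*q,z);print(n,A.round(),B.round(),np.hypot(*A[:2]).round())
def crop(im,u,v,r=24): return cv2.resize(im[v-r:v+r,u-r:u+r],(260,260),interpolation=cv2.INTER_CUBIC)
s=cv2.imread('pics/scene0.png');d=cv2.imread('pics/side0.png')
cv2.imwrite('pics/crops0.png',np.vstack([np.hstack([crop(s,305,228),crop(s,302,321),crop(s,456,317)]),np.hstack([crop(d,321,314),crop(d,258,321),crop(d,300,156)])]))
E
```

```text
gear [430. -89.  45.] [434. -65.  45.] 439.0
collar [ 579. -103.   20.] [571. -94.  20.] 588.0
chuck [ 559. -336.   25.] [ 554. -331.   25.] 652.0
cage [ 396. -341.    4.] [ 394. -337.    4.] 523.0
spring [416. 302.   9.] [411. 299.   9.] 514.0
plate [557. 341.   7.] [555. 344.   7.] 653.0
dark [ 703. -540.   10.] [ 700. -531.   10.] 887.0
```

View pics/crops0.png

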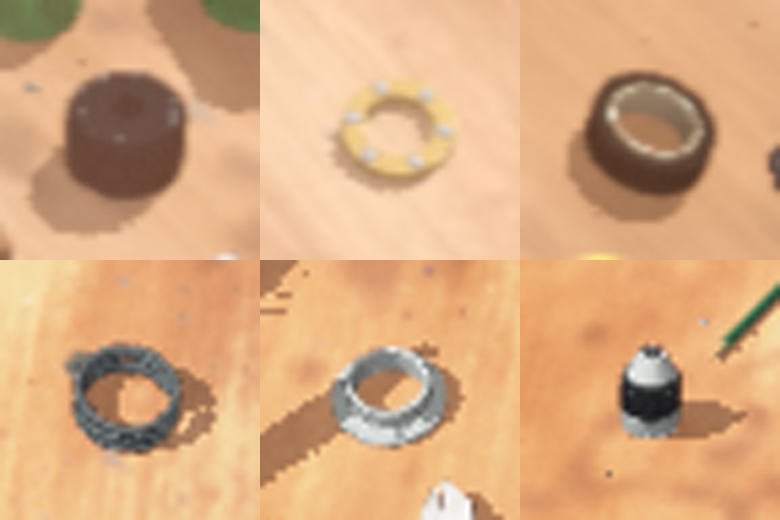

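Everything is identified: the collar is the closed-top black cup at (305,228), and the dark ring at (456,317) is an open roll of tape. Next is one sweep with the wrist camera, ending at the cage.

```bash
cat >> h.py <<'E'
from scipy.spatial.transform import Rotation as Ro
def down(x,y,off=0.):
    a=np.arctan2(y,x)+np.pi/2+off   # tool x direction
    X=np.array([np.cos(a),np.sin(a),0]);Z=np.array([0,0,-1.]);Y=np.cross(Z,X)
    return Ro.from_matrix(np.c_[X,Y,Z]).as_rotvec()
def pos(): return np.array(env.sense()['position'])
def t(): return round(env.sense()['clock'],1)
E
python3 - <<'E'
from h import *
import pickle
T=dict(plate=(556,342,7),spring=(414,301,9),collar=(575,-98,37),gear=(432,-77,45),chuck=(556,-333,37),cage=(395,-339,4))
out={}
for n,(x,y,z) in T.items():
    env.reach([x,y,z+110 if n!='gear' else 185],down(x,y)); env.wait(.25)
    ci=env.camera_info('wrist'); im=env.get_image('wrist'); save(im,'w_'+n)
    out[n]=dict(ci=ci,pos=pos(),exp=w2px(ci,(x,y,z))); print(n,t(),pos().round(1),out[n]['exp'].round())
pickle.dump(out,open('tour.pkl','wb'))
ims=[cv2.resize(cv2.imread(f'pics/w_{n}.png')[60:360,80:480],(400,300)) for n in T]
cv2.imwrite('pics/m1.png',np.vstack([np.hstack(ims[:2]),np.hstack(ims[2:4])]))
cv2.imwrite('pics/m2.png',np.hstack(ims[4:]))
E
```

```text
plate 1.9 [555.7 342.5 117.1] [283. 197.]
spring 2.8 [414.5 301.1 118.7] [283. 196.]
collar 4.7 [575.  -97.5 147. ] [284. 197.]
gear 5.7 [432.4 -77.  184.5] [283. 188.]
chuck 7.1 [ 556.1 -332.4  147.6] [284. 197.]
cage 8.1 [ 395.6 -339.   114. ] [283. 197.]
```

View pics/m1.png

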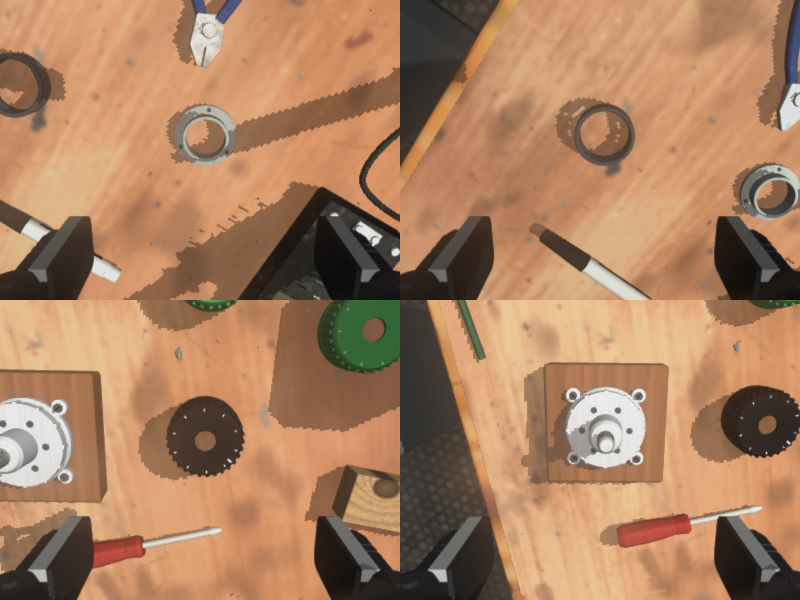

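View pics/m2.png

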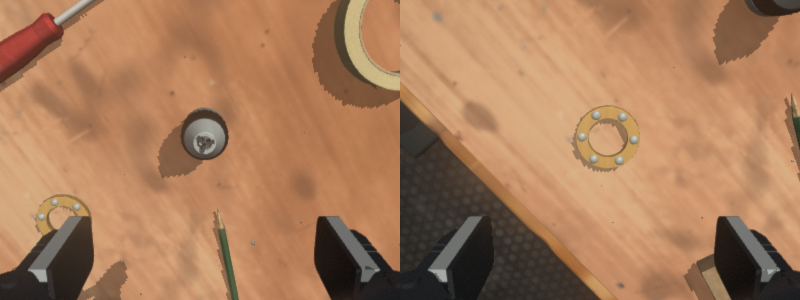

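All parts are near the expected spots: local offsets are only 1–3 px from (283,197), with the gear shoulder at (285,188). I'll refine by fitting the known circles to the image gradients and check the overlay.

```bash
cat >> h.py <<'E'
C=dict(cage=[(25,7),(15.5,7)],plate=[(18,14),(15.5,14),(25,4)],spring=[(23.5,16),(19.5,17)],collar=[(31.5,37),(8.5,37)],
 gear=[(33.5,45),(6,93),(14,68),(4.5,96)],chuck=[(19,37),(8.5,52)])
th=np.linspace(0,2*np.pi,120,endpoint=False)
def circ(ci,x,y,r,z):
    P=np.c_[x+r*np.cos(th),y+r*np.sin(th),0*th+z]@np.array(ci['R']).T+np.array(ci['t'])
    return np.c_[ci['fx']*P[:,0]/P[:,2]+ci['cx'],ci['fy']*P[:,1]/P[:,2]+ci['cy']].astype(np.float32)
def fit(img,ci,name,x,y,span=8,circles=None):
    g=cv2.GaussianBlur(cv2.cvtColor(img,cv2.COLOR_RGB2GRAY).astype(np.float32),(0,0),1)
    m=np.minimum(cv2.magnitude(cv2.Sobel(g,5,1,0),cv2.Sobel(g,5,0,1)),120)
    best=(-1,)
    for st,sp,c in ((1,span,None),(.25,1.5,None)):
        bx,by=(x,y) if best[0]<0 else best[1:]
        for dx in np.arange(-sp,sp+.01,st):
            for dy in np.arange(-sp,sp+.01,st):
                s=sum(cv2.remap(m,*np.split(circ(ci,bx+dx,by+dy,r,z),2,1),cv2.INTER_LINEAR).mean() for r,z in (circles or C[name]))
                if s>best[0]: best=(s,bx+dx,by+dy)
    return np.array(best[1:])
def overlay(img,ci,name,x,y,s=40,size=266):
    u,v=w2px(ci,(x,y,C[name][0][1])).astype(int); k=size/(2*s)
    c=cv2.resize(cv2.cvtColor(img,cv2.COLOR_RGB2BGR)[v-s:v+s,u-s:u+s],(size,size),interpolation=cv2.INTER_CUBIC)
    for r,z in C[name]: cv2.polylines(c,[((circ(ci,x,y,r,z)-[u-s,v-s]+.5)*k).astype(int)],True,(0,0,255),1)
    return c
E
python3 - <<'E'
from h import *
import pickle,json
o=pickle.load(open('tour.pkl','rb')); tiles=[];P={}
for n in o:
    im=cv2.cvtColor(cv2.imread(f'pics/w_{n}.png'),cv2.COLOR_BGR2RGB);ci=o[n]['ci'];x,y=o[n]['pos'][:2]
    P[n]=list(fit(im,ci,n,x,y)); print(n,np.round(P[n],2)); tiles.append(overlay(im,ci,n,*P[n]))
json.dump(P,open('P.json','w'))
cv2.imwrite('pics/ov.png',np.vstack([np.hstack(tiles[:3]),np.hstack(tiles[3:])]))
E
```

```text
plate [557.24 342.78]
spring [413.21 303.34]
collar [ 575.79 -100.46]
gear [433.85 -79.05]
chuck [ 556.13 -333.1 ]
cage [ 392.88 -341.21]
```

View pics/ov.png

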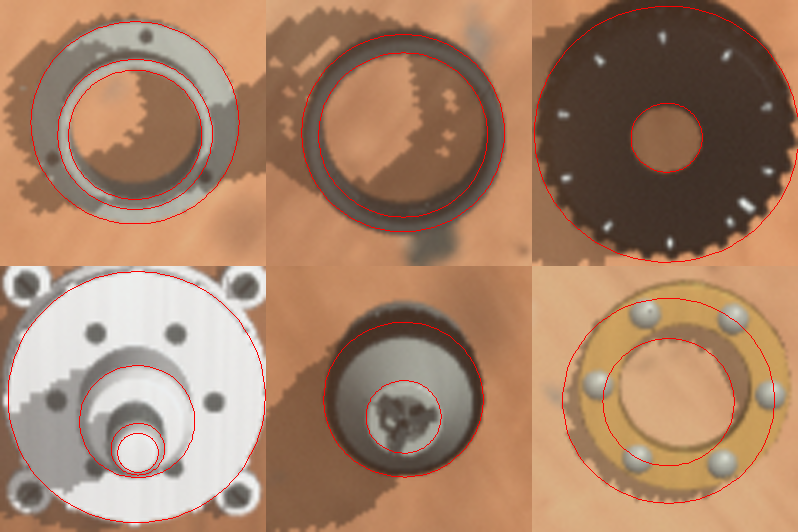

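Plate, spring, collar, gear and chuck fits are on. The cage fit locked onto the ball edges, and the true centre is about (+5,−3) px away. I'll refit it, then pick and place the cage.

```bash
cat >> h.py <<'E'
import json
def P(n): return np.array(json.load(open('P.json'))[n])
def pick(n,xy,z,hover,force,lift,opening=1.0,wide=None):
    x,y=xy; rv=down(x,y)
    env.set_gripper(opening); env.reach([x,y,hover],rv)
    hit=env.line_to([x,y,z],v=100,f_stop=15)
    zb=pos()[2]; env.set_gripper(0.,force); s=env.sense()
    print(n,'hit',hit,'z',zb.round(2),'grip w',round(s['gripper_width'],3),'F',round(s['finger_force'],1),'xy',pos()[:2].round(2),s['clock'])
    env.line_to([x,y,lift],v=200); s=env.sense(); print('lifted w',round(s['gripper_width'],3),'F',round(s['finger_force'],1)); return pos()
def lower(gx,gy,zfast,ztgt,fs=12,v=30):
    """ztgt: TCP z at which part is seated; go slightly past with force stop"""
    env.line_to([gx,gy,zfast],v=150); f0=env.sense()['ft_force']
    hit=env.line_to([gx,gy,ztgt-3],v=v,f_stop=fs); s=env.sense()
    print('lower hit',hit,'z above seat',round(s['position'][2]-ztgt,2),'xy err',(np.array(s['position'][:2])-[gx,gy]).round(2),'dF',(np.array(s['ft_force'])-f0).round(1),s['clock'])
    return s['position'][2]-ztgt
E
python3 - <<'E'
from h import *
import pickle
o=pickle.load(open('tour.pkl','rb'));ci=o['cage']['ci'];im=cv2.cvtColor(cv2.imread('pics/w_cage.png'),cv2.COLOR_BGR2RGB)
u=w2px(ci,(*P('cage'),7))+[5.4,-3]
x=fit(im[:,:,[2,2,2]].copy(),ci,'cage',*px2w(ci,*u,7)[:2],span=3); print(px2w(ci,*u,7)[:2],x)
d=json.load(open('P.json'));d['cage']=list(x);json.dump(d,open('P.json','w'))
g=P('gear')
pick('cage',x,-1,60,30,128)
env.reach([*g,128],down(*g)); lower(*g,85,44)
E
```

```text
[ 397.67106376 -342.11438502] [ 399.42106376 -340.36438502]
cage hit False z -0.3 grip w 0.0 F 0.0 xy [ 399.41 -340.37] 10.15
lifted w 0.003 F 0.0
lower hit True z above seat 15.8 xy err [0.01 0.02] dF [-1.8  0.2  9.2] 13.2917
```

```bash
python3 - <<'E'
from h import *
s=env.sense();print(s['position'],s['gripper_width'],s['ft_force'],s['finger_force'])
a=env.get_image('side');b=env.get_image('scene');w=env.get_image('wrist')
g=w2px(env.camera_info('side'),(432,-78,60)).astype(int);h=w2px(env.camera_info('scene'),(395,-341,5)).astype(int);h2=w2px(env.camera_info('scene'),(432,-78,60)).astype(int)
f=lambda im,c,r=40:cv2.resize(im[c[1]-r:c[1]+r,c[0]-r:c[0]+r],(300,300),interpolation=cv2.INTER_CUBIC)
save(np.vstack([np.hstack([f(a,g),f(b,h2)]),np.hstack([f(b,h),cv2.resize(w,(400,300))[:,50:350]])]),'chk1')
E
```

```text
[433.85814657 -79.0281133   59.79661214] 3.492894674311374e-05 [-1.76483453  0.27486573  9.0689425 ] 4.371889518806711
```

View pics/chk1.png

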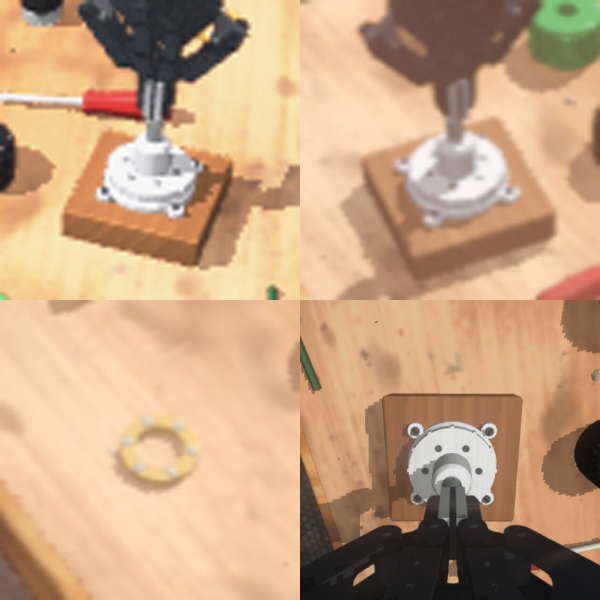

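```bash
python3 - <<'E'
from h import *
ci=env.camera_info('wrist');w=env.get_image('wrist').copy();x,y,z=pos()
k=3;o=np.array([190,150])
c=cv2.resize(w[150:350,190:390],(600,600),interpolation=cv2.INTER_CUBIC)
for p,col in (((x,y,z),(255,0,0)),((x,y,z+18.7),(0,255,0)),((x,y,96),(255,255,0)),((x,y,z+36),(0,255,255))):
    q=(w2px(ci,p)-o)*k;print(q.round());cv2.circle(c,tuple(q.astype(int).tolist()),4,col,-1)
for r,zz in C['gear']: cv2.polylines(c,[((circ(ci,x,y,r,zz)-o)*k).astype(int)],True,(255,0,255),1)
save(c,'chk2')
E
```

```text
[281. 296.]
[282. 341.]
[282. 393.]
[282. 393.]
```

View pics/chk2.png

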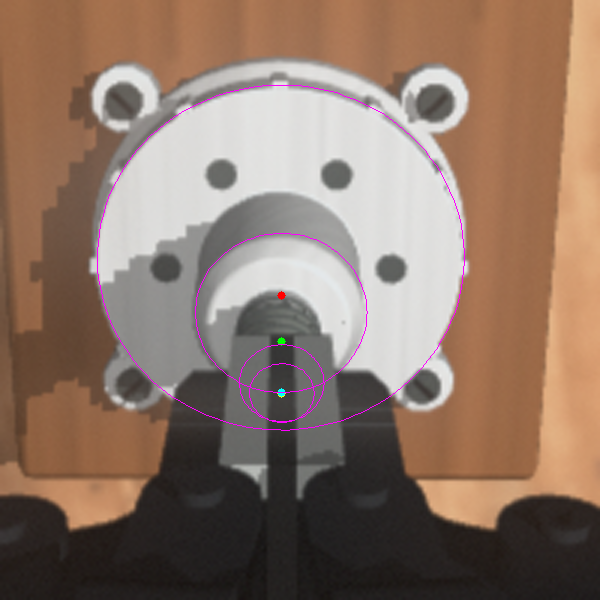

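The fingertips sit about 36 mm higher than the reported TCP. They are resting on the spindle tip (z 96) with the TCP at 59.8, and the pad spacing in the tour pictures gives the same offset. That explains the missed grasp. I'll calibrate by touching the bench with shut fingers, and refit the cage by colour.

```bash
python3 - <<'E'
from h import *
import pickle
o=pickle.load(open('tour.pkl','rb'));ci=o['cage']['ci'];im=cv2.imread('pics/w_cage.png')
h=cv2.cvtColor(im,cv2.COLOR_BGR2HSV);m=((h[...,0]>=17)&(h[...,0]<32)&(h[...,1]>95)).astype(np.uint8)
m=cv2.morphologyEx(m,cv2.MORPH_OPEN,np.ones((2,2)));u,v=w2px(ci,(397.7,-342.1,7)).astype(int);r=45
mm=np.zeros_like(m);mm[v-r:v+r,u-r:u+r]=m[v-r:v+r,u-r:u+r]
cs=max(cv2.findContours(mm,cv2.RETR_EXTERNAL,cv2.CHAIN_APPROX_NONE)[0],key=cv2.contourArea)
(eu,ev),ax,_=cv2.fitEllipse(cs);X=px2w(ci,eu,ev,4.5)[:2];print('ellipse',eu,ev,ax,X)
# pad tip prediction at current pose
c2=env.camera_info('wrist');p=pos();Rm=Ro.from_rotvec(env.sense()['tool_rot']).as_matrix()
print('front edge pred v',((w2px(c2,[p[0],p[1],96]+11*Rm[:,0])-[190,150])*3).round(), Rm.round(3).tolist())
env.line_to([*p[:2],130],v=200)
env.reach([434,-300,5],down(434,-300)); print(env.line_to([434,-300,-45],v=40,f_stop=8),pos(),env.sense()['ft_force'],t())
env.line_to([434,-300,20],v=200)
E
```

```text
ellipse 287.9761657714844 197.37014770507812 (56.349857330322266, 56.90087127685547) [ 398.01133388 -341.76548532]
front edge pred v [282. 320.] [[0.179, 0.984, 0.0], [0.984, -0.179, -0.0], [-0.0, 0.0, -1.0]]
True [ 433.96290059 -299.99463633  -36.08127831] [-0.37123977  0.02777022  8.80368441] 15.9
```

Tip offset confirmed: tips are at TCP z + 36 (bench touched at −36.1). Now the real cage pick, checked before placing.

```bash
python3 - <<'E'
from h import *
d=json.load(open('P.json'));d['cage']=[398.,-342.];json.dump(d,open('P.json','w'))
g=P('gear')
pick('cage',P('cage'),-37,20,30,85)
s=env.sense()
if s['gripper_width']>.3:
    env.reach([*g,85],down(*g)); r=lower(*g,50,8)
    save(env.get_image('wrist'),'cageplace')
E
```

```text
cage hit False z -36.58 grip w 0.57 F 30.1 xy [ 398.28 -342.29] 18.6417
lifted w 0.572 F 31.1
lower hit True z above seat 0.83 xy err [ 0. -0.] dF [-2.4  0.7  7.1] 22.0667
```

```bash
python3 - <<'E'
from h import *
g=P('gear')
env.set_gripper(.85); env.line_to([*g,90],v=250); env.wait(.15)
ci=env.camera_info('wrist');im=env.get_image('wrist')
C['cageon']=[(25,52),(15.5,52)]
print('gear',fit(im,ci,'gear',*g,span=2,circles=[(6,93),(33.5,45)]),'cage',fit(im,ci,'cageon',*g,span=3))
tl=overlay(im,ci,'cageon',*g,s=60,size=400)
p=pick('plate',P('plate'),-31.5,20,40,90,opening=.85)
ci=env.camera_info('wrist');im=env.get_image('wrist')
cv2.imwrite('pics/chk3.png',np.hstack([tl,cv2.resize(cv2.cvtColor(im,cv2.COLOR_RGB2BGR)[130:390,150:410],(400,400))]))
print(t())
E
```

```text
gear [434.10014872 -79.54607185] cage [434.35014872 -77.79607185]
plate hit False z -31.39 grip w 0.404 F 40.0 xy [557.63 343.06] 26.1
lifted w 0.4 F 39.9
26.9
```

View pics/chk3.png

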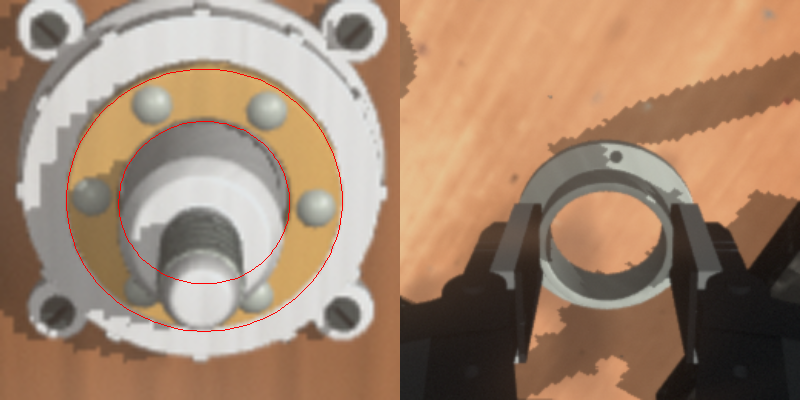

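The cage lies flat on the shoulder round the boss. The plate is held by its hub, flange level. I'll measure its offset in the grip and place it.

```bash
cat >> h.py <<'E'
def offs(circles,span=4):
    """offset of the held part from TCP in the tool frame (x,y), as seen by the wrist camera"""
    p=pos();ci=env.camera_info('wrist');im=env.get_image('wrist')
    f=fit(im,ci,None,*p[:2],span=span,circles=circles)
    R=Ro.from_rotvec(env.sense()['tool_rot']).as_matrix()
    return (R[:2,:2].T@(f-p[:2])),im,ci,f
E
python3 - <<'E'
from h import *
g=P('gear'); z0=90+31.39
o,im,ci,f=offs([(18,z0+14),(15.5,z0+14),(25,z0+4)]);print('off tool',o.round(2))
env.reach([*g,92],down(*g)); r=lower(*g,38,-31.39+54)
E
```

```text
off tool [1.46 0.02]
lower hit True z above seat 0.73 xy err [ 0.23 -0.06] dF [-1.   0.8  6.9] 29.6
```

```bash
python3 - <<'E'
from h import *
g=P('gear')
env.set_gripper(.85); env.line_to([*g,90],v=250); env.wait(.15)
ci=env.camera_info('wrist');im=env.get_image('wrist')
C['plateon']=[(18,68),(25,58)]
f=fit(im,ci,'plateon',*g,span=3);print('plate',f,'gear',g)
d=json.load(open('P.json'));d['plateon']=list(f);json.dump(d,open('P.json','w'))
tl=overlay(im,ci,'plateon',*f,s=60,size=400)
p=pick('spring',P('spring'),-32.6,20,40,95,opening=.85)
env.wait(.1)
z0=95+32.6
o,im,ci,f2=offs([(23.5,z0+16),(19.5,z0+17)]);print('off tool',o.round(2),t())
C['spr']=[(23.5,z0+16),(19.5,z0+17)]
cv2.imwrite('pics/chk4.png',np.hstack([tl,overlay(im,ci,'spr',*f2,s=80,size=400)]))
E
```

```text
plate [434.10014872 -79.04607185] gear [433.85014872 -79.04607185]
spring hit False z -32.23 grip w 0.538 F 40.6 xy [413.7  303.64] 33.3917
lifted w 0.534 F 41.0
off tool [0.75 0.24] 34.3
```

View pics/chk4.png

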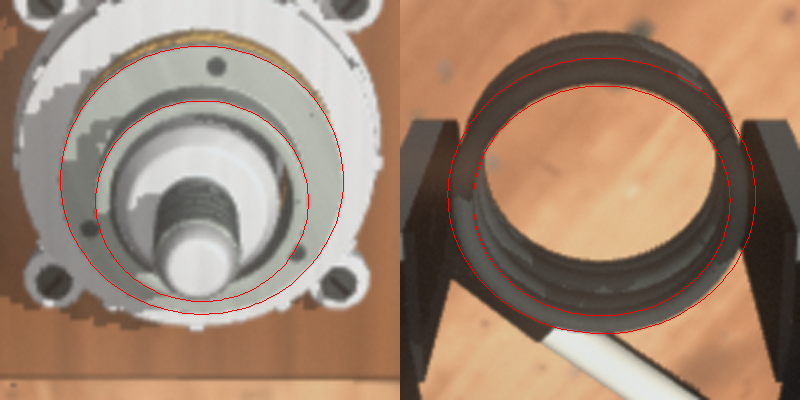

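Plate is home on the cage. The spring is held level, about 0.75 mm off in tool x. Lowering it round the hub with that correction.

```bash
python3 - <<'E'
from h import *
f=P('plateon'); rv=down(*f); R=Ro.from_rotvec(rv).as_matrix()[:2,:2]
x=f-R@np.array([.75,.1])
env.reach([*x,95],rv); r=lower(*x,46,-32.23+58)
E
```

```text
lower hit True z above seat 0.74 xy err [0.08 0.03] dF [-1.9  2.1  8. ] 36.875
```

```bash
python3 - <<'E'
from h import *
f=P('plateon'); g=P('gear')
env.set_gripper(.85); env.line_to([*pos()[:2],95],v=250); env.wait(.15)
ci=env.camera_info('wrist');im=env.get_image('wrist')
C['sprt']=[(23.5,74),(19.5,75)]; fs=fit(im,ci,'sprt',*f,span=3);print('spring on',fs)
tl=overlay(im,ci,'sprt',*fs,s=60,size=400)
p=pick('collar',P('collar'),-29.8,25,40,110,opening=1.)
env.wait(.1); z0=110+29.6
C['co']=[(31.5,z0+37),(8.5,z0+37)]
o,im,ci,f2=offs(C['co']);print('off tool',o.round(2),t())
cv2.imwrite('pics/chk5.png',np.hstack([tl,overlay(im,ci,'co',*f2,s=100,size=400)]))
E
```

```text
spring on [436.10014872 -74.54607185]
collar hit False z -29.28 grip w 0.733 F 43.7 xy [ 576.41 -100.6 ] 39.9083
lifted w 0.733 F 43.9
off tool [1.27 0.03] 40.9
```

View pics/chk5.png

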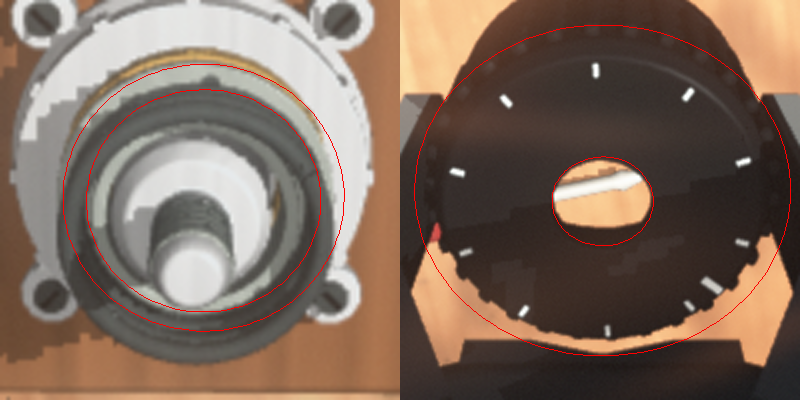

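The spring sits round the hub on the flange; its auto-fit was off, but the picture is clear. The collar is held level, about 1.2 mm off in tool x. Lowering the collar.

```bash
python3 - <<'E'
from h import *
f=P('gear'); rv=down(*f); R=Ro.from_rotvec(rv).as_matrix()[:2,:2]
x=f-R@np.array([1.1,0])
env.line_to([*pos()[:2],112]);env.reach([*x,112],rv); r=lower(*x,74,-29.28+45,v=35)
E
```

```text
lower hit True z above seat 0.61 xy err [0.06 0.13] dF [-1.5 -0.6  8.1] 43.675
```

```bash
python3 - <<'E'
from h import *
g=P('gear')
env.set_gripper(1.); env.line_to([*pos()[:2],110],v=250); env.wait(.15)
ci=env.camera_info('wrist');im=env.get_image('wrist')
C['con']=[(31.5,82),(8.5,82)]; fs=fit(im,ci,'con',*g,span=3,circles=[(8.5,82)]);print('collar on',fs)
C['con']+=[(6,93)]; f6=fit(im,ci,'x',*g,span=2,circles=[(6,93),(4.5,96)]);print('spindle',f6)
tl=overlay(im,ci,'con',*fs,s=60,size=400)
p=pick('chuck',P('chuck'),-29.2,32,80,95,opening=1.)
env.wait(.1); z0=95+29.2
C['ch']=[(19,z0+37),(8.5,z0+52)]
o,im,ci,f2=offs(C['ch']);print('off tool',o.round(2),t())
cv2.imwrite('pics/chk6.png',np.hstack([tl,overlay(im,ci,'ch',*f2,s=90,size=400)]))
E
```

```text
collar on [433.35014872 -80.79607185]
spindle [433.85014872 -78.54607185]
chuck hit False z -28.8 grip w 0.426 F 80.5 xy [ 556.5  -333.37] 47.3667
lifted w 0.424 F 80.2
off tool [-1.12  3.  ] 48.3
```

View pics/chk6.png

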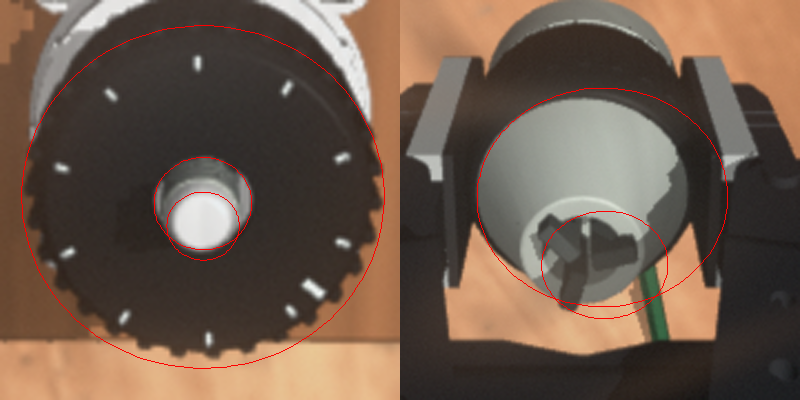

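Collar is down over the stack, with the spindle inside its hole at about (202,205) in the tile. The chuck is upright and centred between the pads; from its jaw circle at (583,250) the offset is about +0.85 mm in tool x. Lowering the chuck.

```bash
python3 - <<'E'
from h import *
f=P('gear'); rv=down(*f); R=Ro.from_rotvec(rv).as_matrix()[:2,:2]
x=f-R@np.array([.85,.1])
env.reach([*x,95],rv); r=lower(*x,75,-28.8+82,v=25)
E
```

```text
lower hit True z above seat 0.38 xy err [0.02 0.02] dF [-1.7 -0.3  9.1] 50.475
```

Seated at the expected height. I'll release, back off and check from two cameras.

```bash
python3 - <<'E'
from h import *
x=pos()[:2]
env.set_gripper(.9); env.line_to([*x,140],v=200); env.wait(.2)
w=env.get_image('wrist')
env.reach([420,150,150],down(420,150)); env.wait(.3)
a=env.get_image('side');b=env.get_image('scene')
f=lambda im,n,r=36:(lambda c:cv2.resize(im[c[1]-r:c[1]+r,c[0]-r:c[0]+r],(266,266),interpolation=cv2.INTER_CUBIC))(w2px(env.camera_info(n),(434,-79,70)).astype(int))
save(np.hstack([f(a,'side'),f(b,'scene'),cv2.resize(w[80:360,140:420],(266,266))]),'fin'); print(t())
E
```

```text
53.1
```

View pics/fin.png

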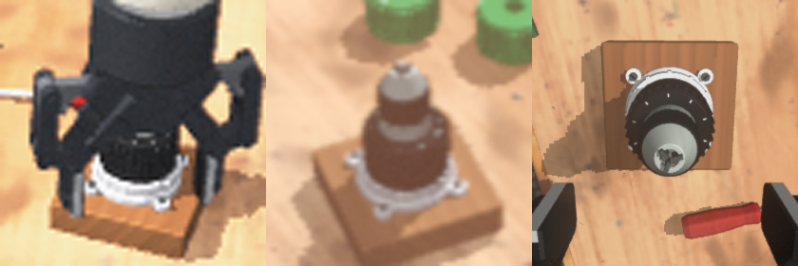

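The scene and wrist views show the collar's rim on the shoulder and the chuck upright on the collar. In the side view the gripper only blocks the line of sight; it is parked clear at y = 150. Handing in.

```bash
python3 -c "
from h import *
print(env.finish_job())"
```

```text
the job is handed in; nothing more can be done
None
```

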